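Carry the tote of loose finials to the stand

TASK

Pick up by its handle the open plywood tote that holds the two loose turned finials, and carry it level, without spilling them, onto the low plywood stand. Set it down there in your grip rather than dropping it, centred on the stand's top with its length along the stand's length, and let go. The other tote, which is empty, is not the one wanted.

Things in the scene. Friction and masses are not known exactly. Their poses are not given: they have to be found in the camera images.
- tote: Open plywood tote, 180 (x) by 130 (y) mm, 0.3-0.6 kg; walls 6 thick, 28 high. A 50 wide upright at each end holds a wooden handle bar along x over the centre line: 168 long, 16 thick (y), 66 to 90 above the underside, open on both sides and below. Gripped mid-bar it hangs level. Origin: centre of the underside, z up. An identical empty tote (unlisted, 90 tall) stands near and may lie on the way.
- finial_a: Turned dark-wood finial: a ball 30 mm across on a flat round foot 36 mm across and 9 mm thick, 38 mm tall overall, about 30 g. It starts upright, loose inside the tote, on its floor, towards the tote's -x end (tote's own x axis). Origin: centre of the foot's underside, z up through the ball.
- finial_b: Turned dark-wood finial: a ball 30 mm across on a flat round foot 36 mm across and 9 mm thick, 38 mm tall overall, about 30 g. It starts upright, loose inside the tote, on its floor, towards the tote's +x end (tote's own x axis). Origin: centre of the foot's underside, z up through the ball.
- stand: Low fixed plywood stand on two runners: flat plain top 230 mm long (x) by 180 mm wide (y), 50 mm above the bench. Origin: centre of its footprint at bench height, z up, so its top is at 50 mm. The tote may face either way along it.

How it is judged (in metres and radians):
On the way, in this order (a step that is already met when the one before it is completed fails the run):
1. the tote is lifted clear of the bench with both finials inside (height (world z) of tote above 0.065 m and x of finial_a in the frame of tote between -0.085 and 0.085 m and y of finial_a in the frame of tote between -0.06 and 0.06 m and z of finial_a in the frame of tote between -0.002 and 0.045 m and x of finial_b in the frame of tote between -0.085 and 0.085 m and y of finial_b in the frame of tote between -0.06 and 0.06 m and z of finial_b in the frame of tote between -0.002 and 0.045 m), for 0.2 s.
2. still gripped, the tote is set down on the stand, centred and square, with both finials inside (horizontal distance between tote and stand below 0.025 m and angle between the x axis of tote and the x axis of stand, either way round below 0.22 rad and z of tote in the frame of stand between 0.045 and 0.056 m and angle between tote's own z axis and vertical below 0.07 rad and x of finial_a in the frame of tote between -0.085 and 0.085 m and y of finial_a in the frame of tote between -0.06 and 0.06 m and z of finial_a in the frame of tote between -0.002 and 0.045 m and x of finial_b in the frame of tote between -0.085 and 0.085 m and y of finial_b in the frame of tote between -0.06 and 0.06 m and z of finial_b in the frame of tote between -0.002 and 0.045 m and contact force between tote and stand above 0.4 N and contact force between the fingers and tote above 0.4 N), for 0.1 s.
At the end, for the whole second after the job is handed in: The tote stands flat on the stand's top, its centre within 25 mm of the stand's centre and its length within 12 degrees of the stand's length (either way round), released and at rest, with both finials inside it, upright or lying (horizontal distance between tote and stand below 0.025 m and angle between the x axis of tote and the x axis of stand, either way round below 0.22 rad and z of tote in the frame of stand between 0.045 and 0.056 m and angle between tote's own z axis and vertical below 0.07 rad and x of finial_a in the frame of tote between -0.085 and 0.085 m and y of finial_a in the frame of tote between -0.06 and 0.06 m and z of finial_a in the frame of tote between -0.002 and 0.045 m and x of finial_b in the frame of tote between -0.085 and 0.085 m and y of finial_b in the frame of tote between -0.06 and 0.06 m and z of finial_b in the frame of tote between -0.002 and 0.045 m and linear speed of tote below 0.02 m/s and linear speed of each of finial_a, finial_b below 0.03 m/s); the robot touches nothing.
It fails at once if the tote is tilted more than 25 degrees (angle between tote's own z axis and vertical above 0.436 rad).
It fails at once if a finial has left the tote (distance between any of finial_a, finial_b and tote above 0.13 m).
It also fails if it takes over 48 s, if anything falls off the work surface, if the arm or the gripper's body presses on something with over 40 N, if the wrist force passes 120 N, or if a joint passes its speed limit or range.

ROBOT

A 6-joint arm with a two-finger parallel gripper is mounted at the origin on the work surface. World frame = base frame: x ahead of the robot, y to its left, z up, the work surface at z = 0. Lengths are in mm, angles in degrees, forces in N, time in s.
With the tool pointing down it reaches from about 300 to 850 mm from the base axis. Payload 4.2 kg.
Tool frame: the origin (TCP) lies midway between the tips of the shut fingers; the grasp point (between the pads) lies 19 mm behind it (env.tcp_to_grasp is the distance from the TCP to the grasp point, in mm); z points along the fingers, x is the direction in which the jaws open and shut, and the axes are right-handed (so a half turn about z gives the same grasp; the last joint's range is limited). The gripper opens to 91 mm and grips with 3 to 60 N. Pads are 32 mm wide; open, the fingers measure 118 mm over their backs; the gripper's body (76 mm by 178 mm) begins 60 mm behind the grasp point.
Start: joints at [68.125, 18.312, 89.639, -0, 72.044, -1.146], TCP at [203.529, 537.791, 213.976] pointing down, gripper open.
Joint ranges: [-177.97, 177.97], [-48.28, 115.42], [12.27, 149.76], [-77.06, 257.06], [2.81, 150.46], [-146.56, 146.56]. Speed limits (degrees/s): [147.25, 147.25, 180, 180, 180, 180].

INTERFACE

Orientations are given as [roll, pitch, yaw] about the fixed x, y, z axes, in that order (R = Rz(yaw) Ry(pitch) Rx(roll)).
In Python, from workcell import env gives the robot as it stands.
- The arm moves only by the tool drive_tool, never from a script. Its argument "motion" is a list of rows, each a list of 2 entries, a list of its own where there are three numbers: the shift along the world's x, y, z in m, then the turn, a rotation vector about the world's x, y, z in rad. In form: [[[dx, dy, dz], [wx, wy, wz]], ...]. A call has exactly 10 rows; each row shifts and turns the commanded pose from where the row before left it; what a row does not reach is not made up. A row lasts 1/12 s, in which the tool goes at most 41.7 mm and 7.16 degrees, less where a joint would pass 70% of its speed; a pose out of reach is approached as far as the arm can. A call is refused whole if a number of a shift passes 0.0417 or a number of a turn 0.125, either way. A call with a gripper value outside its range is refused whole. "claw" is the opening, from 0 (shut) to 1 (fully open), set as the call begins (left out, the last holds). The fingers move at their own pace and stop on an object; "force" is the grip in N (left out, the last holds). Time passes only in rows, so rows that do not move let the fingers close, or fill a call up. It gives the time, the measured TCP pose, the force and the opening at its end, in the units of the state.
- env.state(): the state, without advancing time (a new reading comes with each control period).
- env.grab_frame(name): name is "scene" or "top" or "wrist"; returns the picture (400x640x3 uint8, red, green, blue); there is no depth.
- env.camera_params(name): a dict with "fov_y" (degrees; the focal length in pixels is half the picture's height over the tangent of half this angle, whatever the lens; pixels are square), "cx", "cy" (the principal point, pixels), "pose" (4x4, takes a point from camera to world coordinates). Camera axes: x right, y down, z forward; pixel columns grow to the right and rows downward; lengths in mm; the calibration is good to about 2 mm. The wrist camera is an equidistant fisheye: a pixel r from the principal point sees the ray r / f radians off the axis. A picture is of the moment at which its call begins: read the wrist's pose just before it. camera_params takes no time and is no camera call; for the wrist camera it gives the pose at the moment of the call.
- env.job_done(): hands the job in, once; it reports no verdict.
The state is a dict: "time_s": time; "qpos": joint angles; "qvel": joint speeds; "effort": joint torques, N m; "ee_pos": TCP position; "ee_rot": TCP orientation; "force": force on the tool from outside, world axes, zero at the start; "torque": the same for the moment, N m; "gripper_width": finger opening in mm.
Only numpy, scipy, OpenCV 4.12 (cv2) and the standard library are available. Lean on these libraries where they do the work, as an engineer would, in place of code of your own. Each camera call takes 0.05 s, during which the arm holds its last target.

## Working session

There is one attempt and no reset: what is moved stays moved. The work goes in short steps, Python scripts to look and compute and a tool call to move; the robot and the scene stay as the last step left them, time stands still between calls to the robot, and variables do not carry over. Pictures are saved under pics/ and viewed, and the job is handed in when it is done.

Besides the shell and the picture viewer there is one more tool, called after ">>>" by a JSON object that holds its "op" and its "data". drive_tool: Moves the arm, as the interface text tells. Its arguments: {"type":"object","properties":{"motion":{"type":"array","items":{"type":"array"}},"claw":{"type":"number"},"force":{"type":"number"}},"required":["motion"]}

```bash
mkdir -p pics; python3 - <<'E'
from workcell import env
import cv2
for n in ("scene","top","wrist"):
    p=env.camera_params(n); print(n,p)
    cv2.imwrite(f"pics/{n}0.png",env.grab_frame(n)[:,:,::-1])
print(env.state())
E
```

```text
scene {'fov_y': 53.27957716643957, 'cx': 318.86372350767493, 'cy': 201.25344111613146, 'pose': array([[-4.05645793e-01,  6.42501208e-01, -6.50110520e-01,
         1.07775178e+03],
       [ 9.14027789e-01,  2.86825886e-01, -2.86852072e-01,
         2.93249674e+02],
       [ 2.16572358e-03, -7.10579418e-01, -7.03613673e-01,
         6.96757622e+02],
       [ 0.00000000e+00,  0.00000000e+00,  0.00000000e+00,
         1.00000000e+00]])}
top {'fov_y': 43.16719504841997, 'cx': 325.2393653472421, 'cy': 194.2839720082875, 'pose': array([[ 4.84037577e-03, -9.91441105e-01,  1.30464963e-01,
         3.14861332e+02],
       [-9.99920277e-01, -3.27711750e-03,  1.21942386e-02,
         4.46048812e+00],
       [-1.16623204e-02, -1.30513586e-01, -9.91377927e-01,
         1.22231829e+03],
       [ 0.00000000e+00,  0.00000000e+00,  0.00000000e+00,
         1.00000000e+00]])}
wrist {'fov_y': 65.70646984690485, 'cx': 314.24788249167176, 'cy': 202.7848797613342, 'pose': array([[ 3.54641805e-01,  9.03768428e-01,  2.39649367e-01,
         1.37310813e+02],
       [ 9.35000552e-01, -3.42307225e-01, -9.273473
[... 157 characters left out ...]
00,  0.00000000e+00,
         1.00000000e+00]])}
{'time_s': 0.15, 'qpos': array([ 6.81258687e+01,  1.83416411e+01,  8.96885448e+01, -2.56095654e-03,
        7.20426291e+01, -1.14579701e+00]), 'qvel': array([ 0.09475582, -0.09797973, -0.14541801,  0.01964268,  0.06787204,
        0.00699215]), 'effort': array([ 5.03562096e-04, -4.12771904e+01, -2.32158977e+01,  7.24995509e-02,
        4.32455493e-02, -6.47616275e-05]), 'ee_pos': array([203.3913859 , 537.44125685, 213.34154309]), 'ee_rot': array([1.79999021e+02, 7.28491291e-02, 6.92724562e+01]), 'force': array([ 0.77522411,  0.00709753, -0.23503832]), 'torque': array([-0.02974529, -0.01666201,  0.02856795]), 'gripper_width': 91.34042306976616}
```

View pics/scene0.png

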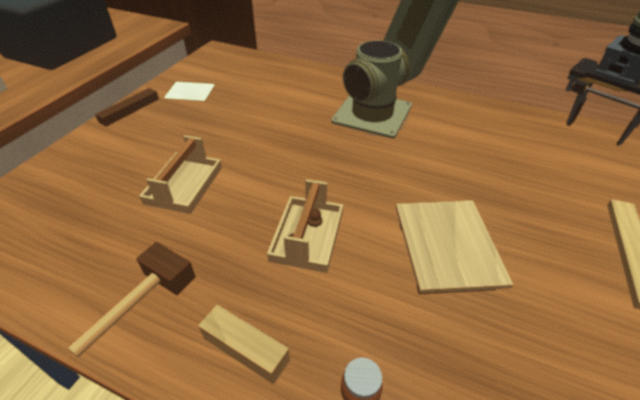

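View pics/top0.png

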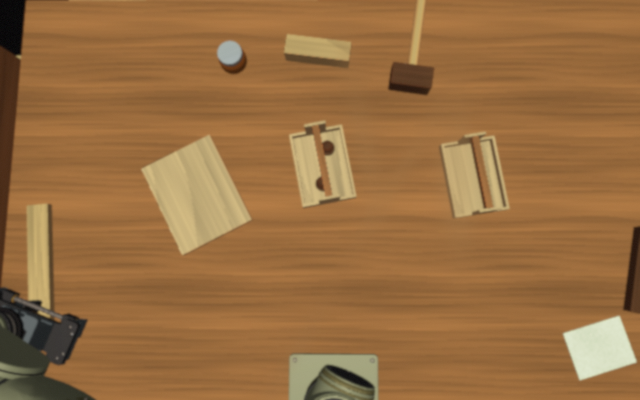

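View pics/wrist0.png

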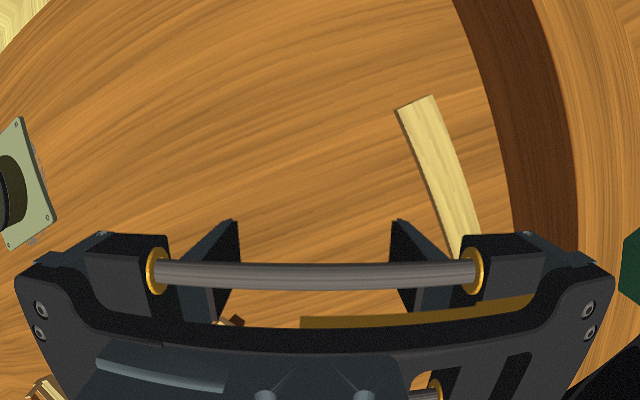

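The top view shows the loaded tote at about (323,165), with two dark finials beside the bar. The empty tote is at (475,175) and the stand at (196,195). I'll enlarge both views to pick out corners.

```bash
python3 - <<'E'
import cv2
t=cv2.imread("pics/top0.png"); s=cv2.imread("pics/scene0.png")
cv2.imwrite("pics/t_tote.png",cv2.resize(t[110:220,270:380],(770,770)[:2] if 0 else (594,594),interpolation=cv2.INTER_CUBIC))
cv2.imwrite("pics/t_stand.png",cv2.resize(t[125:265,130:270],(560,560),interpolation=cv2.INTER_CUBIC))
cv2.imwrite("pics/s_both.png",cv2.resize(s[170:300,260:520],(780,390),interpolation=cv2.INTER_CUBIC))
E
```

```text
(no output)
```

View pics/t_tote.png

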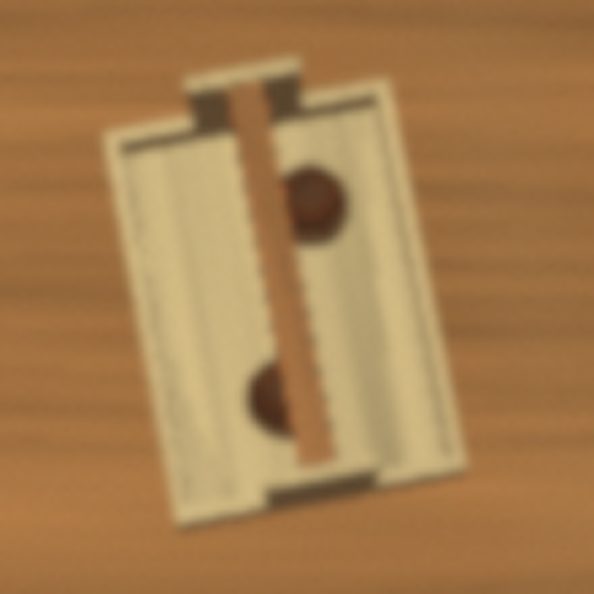

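View pics/t_stand.png

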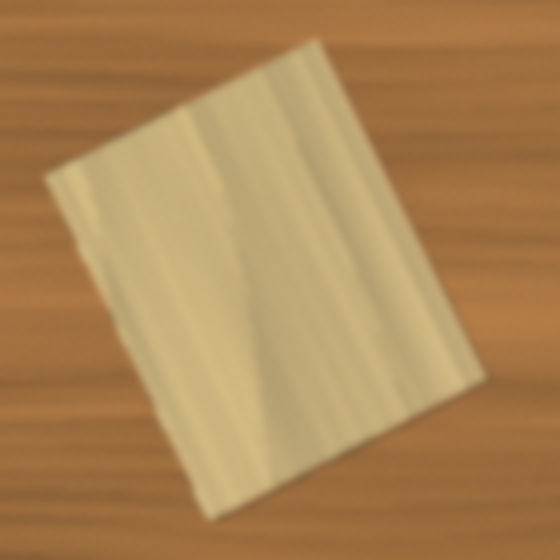

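View pics/s_both.png

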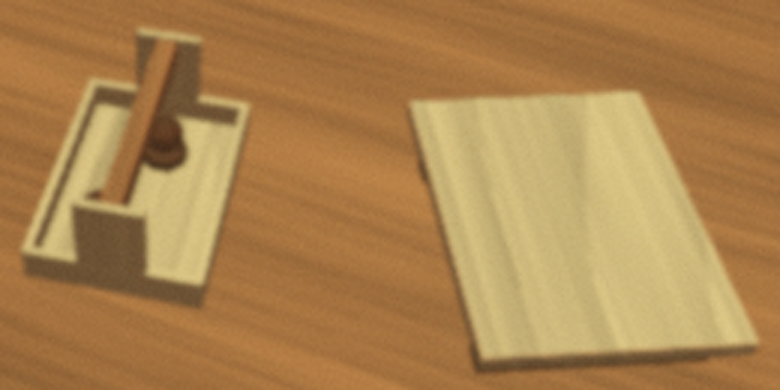

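```bash
cat > h.py <<'E'
import numpy as np
from workcell import env
from scipy.optimize import least_squares
P={n:env.camera_params(n) for n in("scene","top")}
def proj(n,X):
    p=P[n];T=np.linalg.inv(p["pose"]);c=X@T[:3,:3].T+T[:3,3]
    f=200/np.tan(np.radians(p["fov_y"]/2))
    return np.c_[p["cx"]+f*c[:,0]/c[:,2],p["cy"]+f*c[:,1]/c[:,2]]
def place(q,M):
    c,s=np.cos(q[2]),np.sin(q[2])
    return np.c_[q[0]+c*M[:,0]-s*M[:,1],q[1]+s*M[:,0]+c*M[:,1],M[:,2]]
def fit(obs,q0):
    r=lambda q:np.concatenate([(proj(n,place(q,M))-uv).ravel() for n,M,uv in obs])
    s=least_squares(r,q0);return s.x,np.abs(s.fun).round(2)
E
python3 - <<'E'
from h import *
up=lambda a,s,o:(np.array(a,float)+.5)/s-.5+np.array(o)
def C(l,w,z):return np.array([[l/2,w/2,z],[l/2,-w/2,z],[-l/2,-w/2,z],[-l/2,w/2,z]],float)
bar=np.array([[84,0,90],[-84,0,90.]])
tt=up([(103,132),(389,80),(468,468),(178,526)],5.4,(270,110)); tb=up([(247,83),(317,465)],5.4,(270,110))
st=up([(46,177),(318,40),(486,378),(211,520)],4,(130,125))
ss=up([(480,360),(757,346),(640,93),(410,101)],3,(260,170)); 
# scene: +x(far from base)end is low in picture, order (+l,+w):? w+ = world +y = right in scene
ss=ss[[1,0,3,2]]
ts=up([(24,256),(203,288),(249,103),(92,80)],3,(260,170))[[1,0,3,2]]
for nm,o,q0 in [("tote top",[("top",C(180,130,28),tt),("top",bar,tb)],(400,0,.1)),("tote scene",[("scene",C(180,130,28),ts)],(400,0,.1)),("tote both",[("top",C(180,130,28),tt),("top",bar,tb),("scene",C(180,130,28),ts)],(400,0,.1)),
 ("stand top",[("top",C(230,180,50),st)],(400,250,.4)),("stand scene",[("scene",C(230,180,50),ss)],(400,250,.4)),("stand both",[("top",C(230,180,50),st),("scene",C(230,180,50),ss)],(400,250,.4))]:
    q,r=fit(o,q0);print(nm,q[:2].round(1),np.degrees(q[2]).round(2),r)
E
```

```text
tote top [542.7  26.7] 11.07 [0.28 0.16 0.   0.16 0.15 0.27 0.14 0.23 0.38 0.2  0.38 0.16]
tote scene [548.2  31.7] 11.6 [0.58 0.21 0.45 0.43 0.48 0.06 0.31 0.63]
tote both [544.3  28.5] 11.34 [0.58 0.33 0.92 0.88 0.74 0.56 0.67 0.81 1.31 0.85 0.22 0.58 0.34 2.06
 1.03 2.42 0.74 1.4  0.2  0.71]
stand top [469.5 322.6] 27.74 [0.47 0.44 0.08 0.64 0.74 0.29 0.21 0.72]
stand scene [475.8 326.2] 27.02 [0.71 0.2  0.43 0.2  0.39 0.02 0.05 0.2 ]
stand both [472.3 324.8] 27.39 [1.18 1.95 0.6  1.72 0.36 0.56 1.51 0.58 0.35 1.77 0.26 1.68 0.83 0.99
 0.73 1.51]
```

>>> {"op": "drive_tool", "data": {"motion": [[[0.01,-0.014,0],[0,0,0.02]],[[0.017,-0.025,0],[0,0,0.03]],[[0.018,-0.027,0],[0,0,0.03]],[[0.018,-0.027,0],[0,0,0.03]],[[0.018,-0.027,0],[0,0,0.03]],[[0.018,-0.027,0],[0,0,0.03]],[[0.018,-0.027,0],[0,0,0.03]],[[0.018,-0.027,0],[0,0,0.03]],[[0.018,-0.027,0],[0,0,0.03]],[[0.018,-0.027,0],[0,0,0.03]]], "claw": 1.0, "force": 30}}

```text
time_s: 0.98
ee_pos: [375.0, 281.3, 213.9]
ee_rot: [-180.0, 0.0, 86.0]
force: [0.5, -0.2, 0.0]
gripper_width: 91.2
```

>>> {"op": "drive_tool", "data": {"motion": [[[0.018,-0.027,0],[0,0,0.03]],[[0.018,-0.027,0],[0,0,0.03]],[[0.018,-0.027,0],[0,0,0.03]],[[0.018,-0.027,0],[0,0,0.03]],[[0.018,-0.027,0],[0,0,0.03]],[[0.018,-0.027,0],[0,0,0.03]],[[0.018,-0.027,-0.01],[0,0,0.03]],[[0.018,-0.026,-0.01],[0,0,0.03]],[[0.016,-0.025,-0.01],[0,0,0.028]],[[0.011,-0.014,-0.005],[0,0,0]]]}}

```text
time_s: 1.82
ee_pos: [546.0, 26.1, 177.5]
ee_rot: [-179.9, 0.0, 101.2]
force: [-0.5, 0.3, -0.5]
gripper_width: 91.1
```

```bash
python3 - <<'E'
from workcell import env
import cv2
s=env.state();print({k:s[k] for k in("time_s","qpos","ee_pos","ee_rot")})
print(env.camera_params("wrist"))
cv2.imwrite(f"pics/wrist1.png",env.grab_frame("wrist")[:,:,::-1])
s=env.state();print({k:s[k] for k in("time_s","qpos","ee_pos","ee_rot")})
E
```

```text
{'time_s': 1.8167, 'qpos': array([ 1.55845819e+00,  1.73210943e+01,  9.66033389e+01, -5.17020804e-02,
        6.61762223e+01, -9.96093753e+01]), 'ee_pos': array([546.04985878,  26.08341386, 177.45979534]), 'ee_rot': array([-1.79892859e+02,  2.97929129e-02,  1.01188787e+02])}
{'fov_y': 65.70646984690485, 'cx': 314.24788249167176, 'cy': 202.7848797613342, 'pose': array([[-1.93310666e-01,  9.48670052e-01,  2.50312043e-01,
         4.76896573e+02],
       [ 9.81136994e-01,  1.87196667e-01,  4.82452761e-02,
         1.31493005e+01],
       [-1.08873152e-03,  2.54916732e-01, -9.66962396e-01,
         3.48647722e+02],
       [ 0.00000000e+00,  0.00000000e+00,  0.00000000e+00,
         1.00000000e+00]])}
{'time_s': 1.8667, 'qpos': array([  1.45109258,  17.45441724,  96.51475142,  -0.14373931,
        66.09361664, -99.57868319]), 'ee_pos': array([547.49602502,  24.60264068, 176.75915261]), 'ee_rot': array([-1.79916168e+02,  1.19053893e-01,  1.01088184e+02])}
```

View pics/wrist1.png

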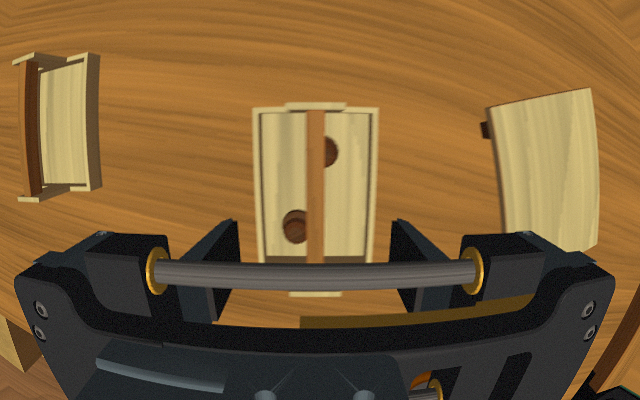

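```bash
python3 - <<'E'
from workcell import env
import cv2
i=cv2.imread("pics/wrist1.png")
cv2.imwrite("pics/w1c.png",cv2.resize(i[90:310,230:400],(680,880)[:2] if 0 else (595,770),interpolation=cv2.INTER_CUBIC)[:600])
E
```

```text
(no output)
```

View pics/w1c.png

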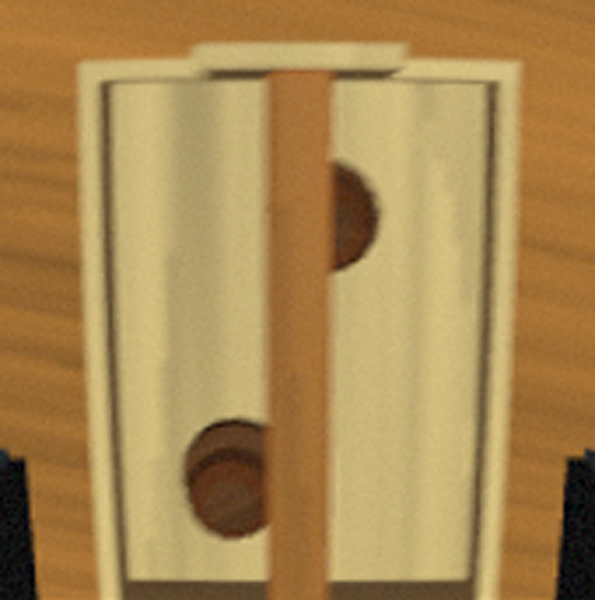

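```bash
cat > w.py <<'E'
from h import *
def wproj(X,p):
    T=np.linalg.inv(p["pose"]);c=X@T[:3,:3].T+T[:3,3]
    f=200/np.tan(np.radians(p["fov_y"]/2));rho=np.hypot(c[:,0],c[:,1]);th=np.arctan2(rho,c[:,2])
    return np.c_[p["cx"]+f*th*c[:,0]/rho,p["cy"]+f*th*c[:,1]/rho]
E
python3 - <<'E'
from w import *
p=dict(fov_y=65.70646984690485,cx=314.24788249167176,cy=202.7848797613342,pose=np.array([[-1.93310666e-01,9.48670052e-01,2.50312043e-01,4.76896573e+02],[9.81136994e-01,1.87196667e-01,4.82452761e-02,1.31493005e+01],[-1.08873152e-03,2.54916732e-01,-9.66962396e-01,3.48647722e+02],[0,0,0,1]]))
uv=(np.array([(78,63),(522,62),(269,70),(330,70),(193,44),(410,42)])+.5)/3.5-.5+[230,90]
M=np.array([[-90,-65,28],[-90,65,28],[-84,-8,90],[-84,8,90],[-90,-25,90],[-90,25,90.]])
s=least_squares(lambda q:(wproj(place(q,M),p)-uv).ravel(),(545,29,.2));print(s.x[:2],np.degrees(s.x[2]),s.fun.round(2))
print(wproj(place(s.x,np.array([[90,-25,90],[90,25,90.],[84,0,90]])),p))
print(env.state()["ee_pos"],env.state()["time_s"])
E
```

```text
[547.84674813  28.24624774] 11.36299974865607 [ 0.52 -0.05 -0.62 -0.15 -0.68 -0.35  1.32 -0.41  0.41  0.26 -0.98  0.65]
[[290.33079179 296.59245392]
 [341.69215147 296.40148385]
 [316.00968678 291.50392187]]
[547.49602502  24.60264068 176.75915261] 1.8667
```

The wrist view fit gives the tote at (547.5, 28.5), yaw 11.3°, which agrees with the other cameras. I'll descend over mid-bar.

>>> {"op": "drive_tool", "data": {"motion": [[[0.002,0,-0.008],[0,0,0]],[[0,0,-0.014],[0,0,0]],[[0,0,-0.018],[0,0,0]],[[0,0,-0.02],[0,0,0]],[[0,0,-0.02],[0,0,0]],[[0,0,-0.018],[0,0,0]],[[0,0,-0.012],[0,0,0]],[[0,0,-0.007],[0,0,0]],[[0,0,-0.003],[0,0,0]],[[0,0,0],[0,0,0]]]}}

```text
time_s: 2.7
ee_pos: [547.0, 29.5, 58.7]
ee_rot: [-180.0, -0.0, 101.3]
force: [-0.2, 0.2, 0.5]
gripper_width: 91.2
```

>>> {"op": "drive_tool", "data": {"motion": [[[0,0,0],[0,0,0]],[[0,0,0],[0,0,0]],[[0,0,0],[0,0,0]],[[0,0,0],[0,0,0]],[[0,0,0],[0,0,0]],[[0,0,0],[0,0,0]],[[0,0,0],[0,0,0]],[[0,0,0],[0,0,0]],[[0,0,0],[0,0,0]],[[0,0,0],[0,0,0]]], "claw": 0.3}}

```text
time_s: 3.53
ee_pos: [547.5, 28.8, 59.0]
ee_rot: [-180.0, -0.0, 101.2]
force: [-0.3, 0.2, 0.4]
gripper_width: 28.5
```

```bash
python3 - <<'E'
from workcell import env
import cv2
cv2.imwrite(f"pics/wrist2.png",env.grab_frame("wrist")[:,:,::-1])
i=env.grab_frame("scene")[:,:,::-1]
cv2.imwrite("pics/scene2.png",cv2.resize(i[120:300,200:440],(720,540),interpolation=cv2.INTER_CUBIC))
s=env.state();print({k:s[k] for k in("time_s","ee_pos","ee_rot","force")})
E
```

```text
{'time_s': 3.6333, 'ee_pos': array([547.49872858,  28.78390535,  58.93675056]), 'ee_rot': array([-1.79994730e+02, -5.89889270e-03,  1.01238892e+02]), 'force': array([ 0.068802  ,  0.35220221, -0.01073269])}
```

View pics/wrist2.png

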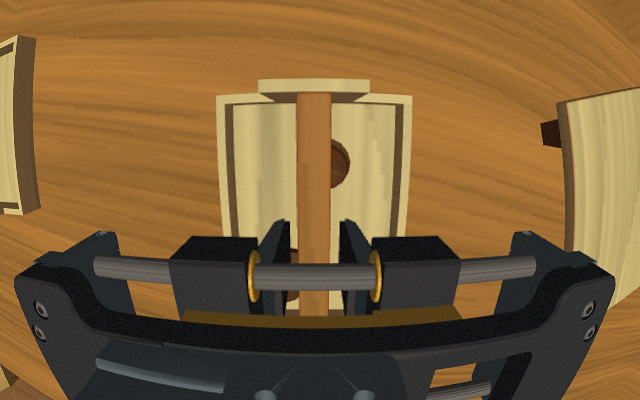

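View pics/scene2.png

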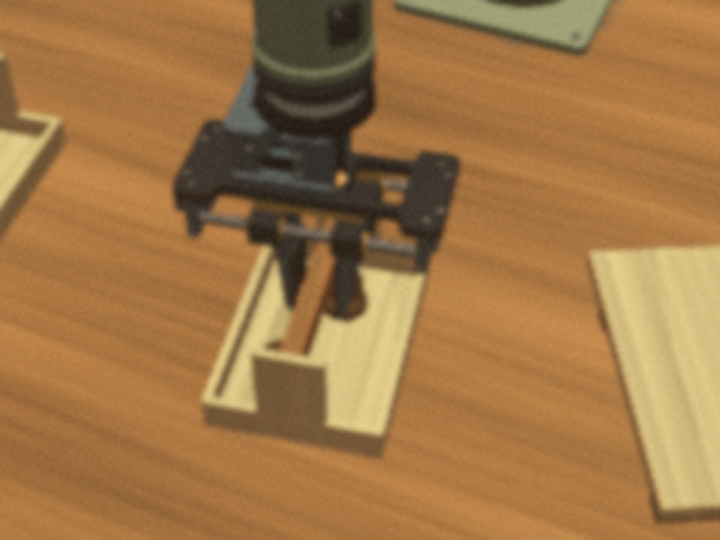

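The wrist view has the bar (cols 297–332) centred between the fingers (cols 290/340), and the scene view shows the fingers straddling it. Closing now.

>>> {"op": "drive_tool", "data": {"motion": [[[0,0,0],[0,0,0]],[[0,0,0],[0,0,0]],[[0,0,0],[0,0,0]],[[0,0,0],[0,0,0]],[[0,0,0],[0,0,0]],[[0,0,0],[0,0,0]],[[0,0,0],[0,0,0]],[[0,0,0],[0,0,0]],[[0,0,0],[0,0,0]],[[0,0,0],[0,0,0]]], "claw": 0.0, "force": 45}}

```text
time_s: 4.47
ee_pos: [547.6, 28.7, 59.0]
ee_rot: [-180.0, 0.0, 101.2]
force: [0.2, -0.7, -0.3]
gripper_width: 15.6
```

>>> {"op": "drive_tool", "data": {"motion": [[[0,0,0.001],[0,0,0]],[[0,0,0.002],[0,0,0]],[[0,0,0.003],[0,0,0]],[[0,0,0.004],[0,0,0]],[[0,0,0.005],[0,0,0]],[[0,0,0.005],[0,0,0]],[[0,0,0.004],[0,0,0]],[[0,0,0.003],[0,0,0]],[[0,0,0.002],[0,0,0]],[[0,0,0.001],[0,0,0]]]}}

```text
time_s: 5.3
ee_pos: [547.7, 28.8, 89.4]
ee_rot: [180.0, 0.0, 101.2]
force: [0.9, -0.2, -4.9]
gripper_width: 15.8
```

```bash
python3 - <<'E'
from workcell import env
import cv2
s=env.state();print({k:s[k] for k in("time_s","ee_pos","ee_rot","force","torque","gripper_width")})
cv2.imwrite(f"pics/wrist3.png",env.grab_frame("wrist")[:,:,::-1])
i=env.grab_frame("scene")[:,:,::-1]
cv2.imwrite("pics/scene3.png",cv2.resize(i[120:300,200:440],(720,540),interpolation=cv2.INTER_CUBIC))
E
```

```text
{'time_s': 5.3, 'ee_pos': array([547.67661075,  28.77893595,  89.42847072]), 'ee_rot': array([1.79965724e+02, 8.07883032e-04, 1.01239920e+02]), 'force': array([ 0.8652719 , -0.19604662, -4.8994432 ]), 'torque': array([0.03473622, 0.01636482, 0.00897492]), 'gripper_width': 15.795788135225552}
```

View pics/wrist3.png

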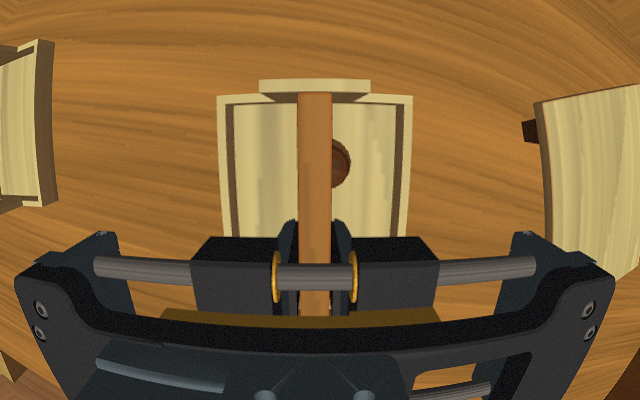

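View pics/scene3.png

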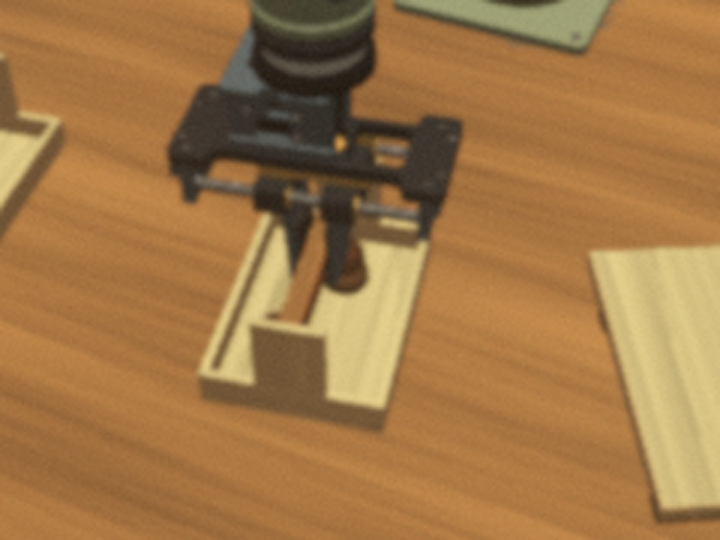

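Gripped at 15.8 mm, about 5 N of load, and level in both views; the finial visible at scene (350,270) is still upright. Lifting further.

>>> {"op": "drive_tool", "data": {"motion": [[[0,0,0.002],[0,0,0]],[[0,0,0.005],[0,0,0]],[[0,0,0.008],[0,0,0]],[[0,0,0.01],[0,0,0]],[[0,0,0.011],[0,0,0]],[[0,0,0.011],[0,0,0]],[[0,0,0.01],[0,0,0]],[[0,0,0.008],[0,0,0]],[[0,0,0.004],[0,0,0]],[[0,0,0.001],[0,0,0]]]}}

```text
time_s: 6.23
ee_pos: [548.0, 28.8, 160.1]
ee_rot: [179.9, 0.0, 101.2]
force: [-1.2, -0.5, -4.9]
gripper_width: 16.0
```

>>> {"op": "drive_tool", "data": {"motion": [[[-0.0005,0.002,0],[0,0,0.002]],[[-0.001,0.004,0],[0,0,0.004]],[[-0.0015,0.006,0],[0,0,0.006]],[[-0.002,0.008,0],[0,0,0.008]],[[-0.0025,0.01,0],[0,0,0.01]],[[-0.003,0.012,0],[0,0,0.011]],[[-0.003,0.012,0],[0,0,0.012]],[[-0.003,0.012,0],[0,0,0.012]],[[-0.003,0.012,0],[0,0,0.012]],[[-0.003,0.012,0],[0,0,0.012]]]}}

```text
time_s: 7.07
ee_pos: [524.6, 120.3, 159.0]
ee_rot: [180.0, -0.0, 106.4]
force: [-0.7, 0.2, -4.4]
gripper_width: 15.8
```

>>> {"op": "drive_tool", "data": {"motion": [[[-0.003,0.012,0],[0,0,0.012]],[[-0.003,0.012,0],[0,0,0.012]],[[-0.003,0.012,0],[0,0,0.012]],[[-0.003,0.012,0],[0,0,0.012]],[[-0.003,0.012,0],[0,0,0.012]],[[-0.003,0.012,0],[0,0,0.012]],[[-0.003,0.012,0],[0,0,0.012]],[[-0.003,0.012,0],[0,0,0.012]],[[-0.003,0.012,0],[0,0,0.011]],[[-0.003,0.012,0],[0,0,0.011]]]}}

```text
time_s: 7.9
ee_pos: [494.7, 240.0, 158.9]
ee_rot: [-180.0, -0.0, 113.2]
force: [0.4, -0.2, -4.8]
gripper_width: 15.7
```

>>> {"op": "drive_tool", "data": {"motion": [[[-0.003,0.012,0],[0,0,0.011]],[[-0.003,0.012,0],[0,0,0.011]],[[-0.003,0.012,0],[0,0,0.011]],[[-0.003,0.012,0],[0,0,0.011]],[[-0.003,0.011,0],[0,0,0.01]],[[-0.0025,0.01,0],[0,0,0.009]],[[-0.002,0.008,0],[0,0,0.007]],[[-0.0015,0.005,0],[0,0,0.004]],[[-0.0005,0.003,0],[0,0,0.002]],[[0,0.001,0],[0,0,0]]]}}

```text
time_s: 8.73
ee_pos: [473.5, 325.1, 158.9]
ee_rot: [-180.0, 0.0, 117.5]
force: [-0.3, -0.5, -5.1]
gripper_width: 16.1
```

```bash
python3 - <<'E'
from workcell import env
import cv2
s=env.state();print({k:s[k] for k in("time_s","ee_pos","ee_rot","force","torque","gripper_width")})
print(repr(env.camera_params("wrist")["pose"]))
i=env.grab_frame("wrist")[:,:,::-1]
cv2.imwrite(f"pics/wrist4.png",i)
i=env.grab_frame("scene")[:,:,::-1]
cv2.imwrite("pics/scene4.png",cv2.resize(i[100:310,320:600],(760,570),interpolation=cv2.INTER_CUBIC))
i=env.grab_frame("top")[:,:,::-1]
cv2.imwrite("pics/top4.png",cv2.resize(i[100:280,100:340],(760,570),interpolation=cv2.INTER_CUBIC))
E
```

```text
{'time_s': 8.7333, 'ee_pos': array([473.46035414, 325.11894971, 158.92767742]), 'ee_rot': array([-1.79997000e+02,  2.86539827e-03,  1.17482819e+02]), 'force': array([-0.31261167, -0.51057107, -5.09856304]), 'torque': array([ 0.07382652, -0.00271023,  0.00526622]), 'gripper_width': 16.057319068871717}
array([[-4.60870312e-01,  8.57687581e-01,  2.27970543e-01,
         4.10767235e+02],
       [ 8.87467181e-01,  4.45621510e-01,  1.17573269e-01,
         2.92771892e+02],
       [-7.47444776e-04,  2.56502404e-01, -9.66543304e-01,
         3.29997683e+02],
       [ 0.00000000e+00,  0.00000000e+00,  0.00000000e+00,
         1.00000000e+00]])
```

View pics/wrist4.png

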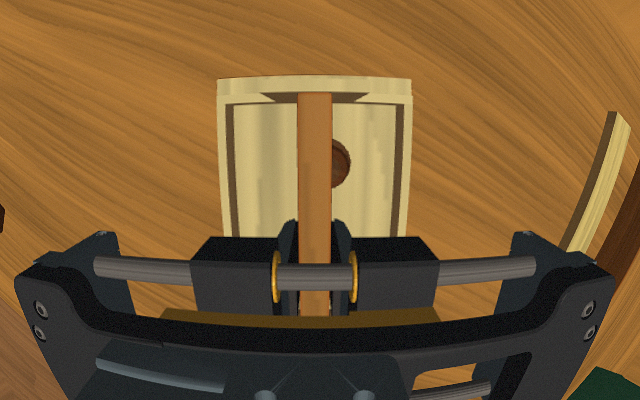

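View pics/scene4.png

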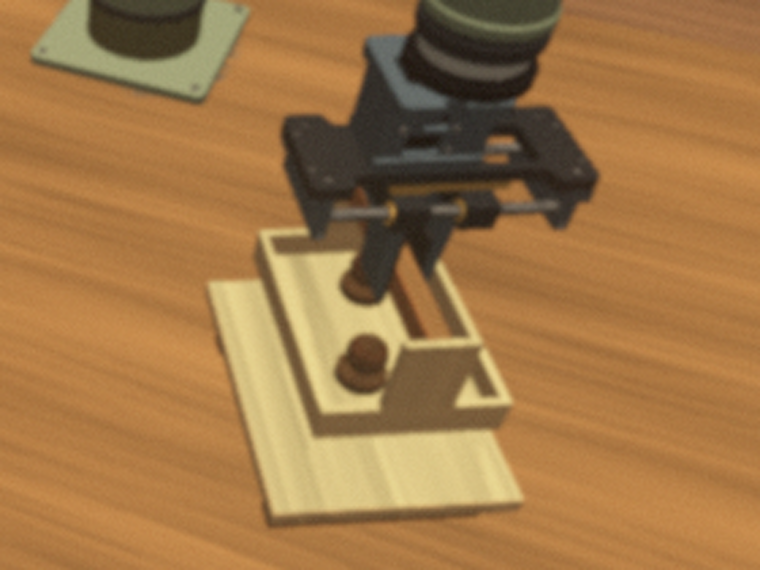

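View pics/top4.png

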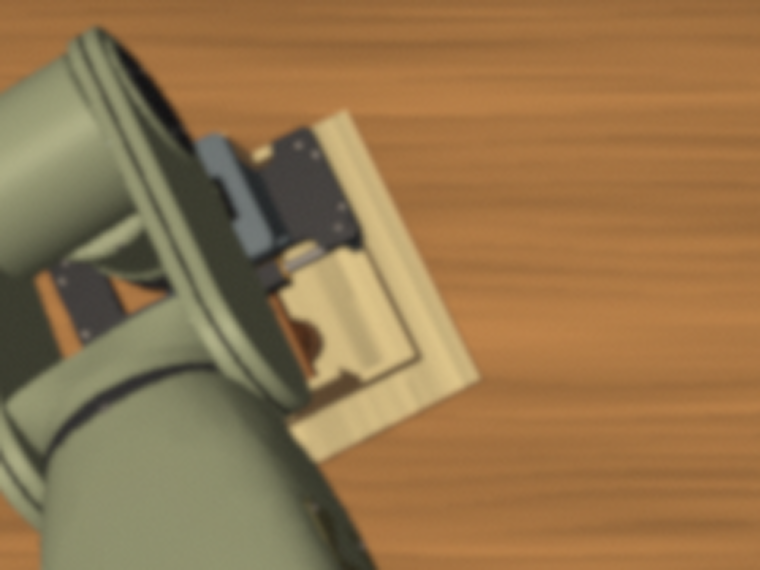

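Both finials are upright in the scene view, at (365,360) and (360,280), and the tote is level, square and over the stand. Lowering from TCP 159 to just above contact at about 109.

>>> {"op": "drive_tool", "data": {"motion": [[[-0.001,0,-0.002],[0,0,0]],[[0,0,-0.004],[0,0,0]],[[0,0,-0.006],[0,0,0]],[[0,0,-0.007],[0,0,0]],[[0,0,-0.007],[0,0,0]],[[0,0,-0.006],[0,0,0]],[[0,0,-0.005],[0,0,0]],[[0,0,-0.004],[0,0,0]],[[0,0,-0.003],[0,0,0]],[[0,0,-0.002],[0,0,0]]]}}

```text
time_s: 9.72
ee_pos: [472.5, 324.8, 112.5]
ee_rot: [-180.0, -0.0, 117.5]
force: [0.2, -0.2, -4.5]
gripper_width: 15.7
```

>>> {"op": "drive_tool", "data": {"motion": [[[0,0,-0.001],[0,0,0]],[[0,0,-0.001],[0,0,0]],[[0,0,-0.0005],[0,0,0]],[[0,0,-0.0005],[0,0,0]],[[0,0,-0.0005],[0,0,0]],[[0,0,-0.0005],[0,0,0]],[[0,0,0],[0,0,0]],[[0,0,0],[0,0,0]],[[0,0,0],[0,0,0]],[[0,0,0],[0,0,0]]]}}

```text
time_s: 10.55
ee_pos: [472.6, 324.8, 109.0]
ee_rot: [180.0, -0.0, 117.5]
force: [-0.2, 0.9, -5.0]
gripper_width: 15.4
```

Still carrying the full weight, so I'll creep down until the wrist force changes sign.

>>> {"op": "drive_tool", "data": {"motion": [[[0,0,-0.0005],[0,0,0]],[[0,0,0],[0,0,0]],[[0,0,-0.0005],[0,0,0]],[[0,0,0],[0,0,0]],[[0,0,-0.0005],[0,0,0]],[[0,0,0],[0,0,0]],[[0,0,0],[0,0,0]],[[0,0,0],[0,0,0]],[[0,0,0],[0,0,0]],[[0,0,0],[0,0,0]]]}}

```text
time_s: 11.38
ee_pos: [472.6, 324.8, 109.0]
ee_rot: [179.9, -0.0, 117.5]
force: [-3.5, -2.1, 8.0]
gripper_width: 15.8
```

Contact is clear, with about 13 N on the stand. I'll check centring before letting go.

```bash
python3 - <<'E'
from workcell import env
import cv2
s=env.state();print({k:s[k] for k in("time_s","ee_pos","ee_rot","force","torque","gripper_width")})
i=env.grab_frame("scene")[:,:,::-1]
cv2.imwrite("pics/scene5.png",cv2.resize(i[100:310,320:600],(760,570),interpolation=cv2.INTER_CUBIC))
E
```

```text
{'time_s': 11.3833, 'ee_pos': array([472.58520617, 324.83505607, 108.96586288]), 'ee_rot': array([ 1.79945113e+02, -1.14662244e-02,  1.17454368e+02]), 'force': array([-3.50424313, -2.09963699,  7.99777861]), 'torque': array([-0.36624309,  0.64307738,  0.00069694]), 'gripper_width': 15.818279005697665}
```

View pics/scene5.png

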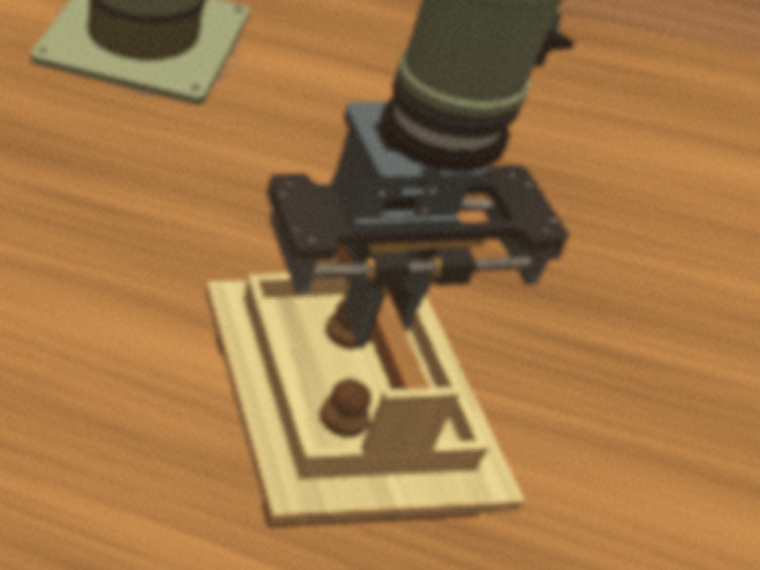

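Centred on the stand with margin on every side, finials upright. Releasing, then rising straight up.

>>> {"op": "drive_tool", "data": {"motion": [[[0,0,0],[0,0,0]],[[0,0,0],[0,0,0]],[[0,0,0],[0,0,0]],[[0,0,0],[0,0,0]],[[0,0,0],[0,0,0]],[[0,0,0],[0,0,0]],[[0,0,0],[0,0,0]],[[0,0,0],[0,0,0]],[[0,0,0],[0,0,0]],[[0,0,0],[0,0,0]]], "claw": 0.6}}

```text
time_s: 12.27
ee_pos: [472.6, 324.8, 107.5]
ee_rot: [180.0, -0.0, 117.5]
force: [-0.6, -0.1, -0.1]
gripper_width: 55.0
```

>>> {"op": "drive_tool", "data": {"motion": [[[0,0,0.004],[0,0,0]],[[0,0,0.008],[0,0,0]],[[0,0,0.012],[0,0,0]],[[0,0,0.016],[0,0,0]],[[0,0,0.02],[0,0,0]],[[0,0,0.02],[0,0,0]],[[0,0,0.02],[0,0,0]],[[0,0,0.02],[0,0,0]],[[0,0,0.02],[0,0,0]],[[0,0,0.02],[0,0,0]]]}}

```text
time_s: 13.1
ee_pos: [472.5, 324.7, 269.5]
ee_rot: [179.9, -0.0, 117.5]
force: [0.5, -0.5, 0.1]
gripper_width: 54.8
```

>>> {"op": "drive_tool", "data": {"motion": [[[-0.01,0.02,0.005],[0,0,0]],[[-0.015,0.025,0],[0,0,0]],[[-0.015,0.025,0],[0,0,0]],[[-0.015,0.025,0],[0,0,0]],[[-0.015,0.025,0],[0,0,0]],[[-0.015,0.025,0],[0,0,0]],[[-0.015,0.02,0],[0,0,0]],[[-0.01,0.01,0],[0,0,0]],[[0,0,0],[0,0,0]],[[0,0,0],[0,0,0]]]}}

```text
time_s: 13.93
ee_pos: [362.4, 499.5, 272.8]
ee_rot: [180.0, 0.0, 117.5]
force: [1.5, 0.3, -1.0]
gripper_width: 54.8
```

```bash
python3 - <<'E'
from workcell import env
import cv2
s=env.state();print({k:s[k] for k in("time_s","ee_pos","force","qvel","gripper_width")})
i=env.grab_frame("scene")[:,:,::-1]
cv2.imwrite("pics/scene6.png",cv2.resize(i[160:300,370:530],(640,560),interpolation=cv2.INTER_CUBIC))
i=env.grab_frame("top")[:,:,::-1]
cv2.imwrite("pics/top6.png",cv2.resize(i[125:265,130:270],(560,560),interpolation=cv2.INTER_CUBIC))
E
```

```text
{'time_s': 13.9333, 'ee_pos': array([362.43880253, 499.49696044, 272.83765413]), 'force': array([ 1.48302005,  0.30044973, -0.98495911]), 'qvel': array([-1.7805273 , -0.2584867 ,  0.57211105, -0.22019205, -0.21359154,
       -0.01715825]), 'gripper_width': 54.76592733479304}
```

View pics/scene6.png

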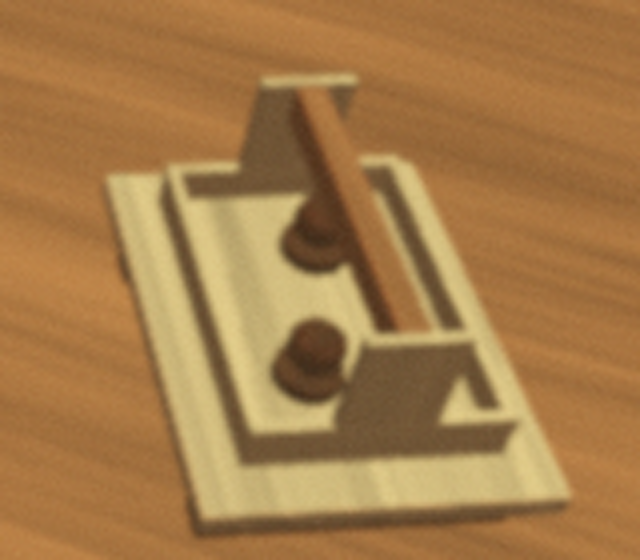

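View pics/top6.png

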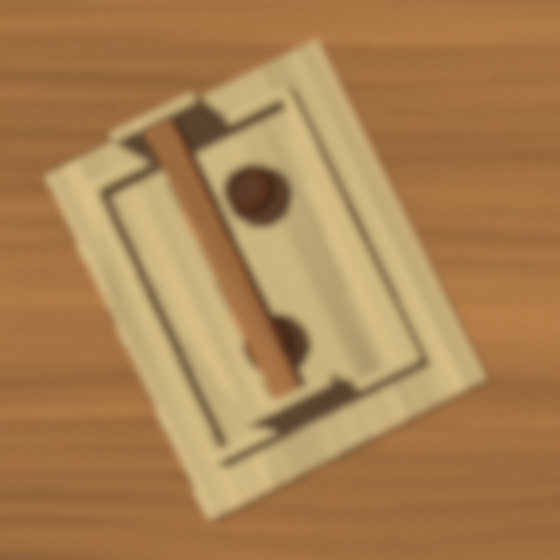

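```bash
python3 - <<'E'
from h import *
up=lambda a,s,o:(np.array(a,float)+.5)/s-.5+np.array(o)
uv=up([(166,125),(284,390)],4,(130,125))
print(*fit([("top",np.array([[84,0,140],[-84,0,140.]]),uv)],(470,323,.48)))
# scene underside corners: +x-y, +x+y ; wall tops -x-y,-x+y
us=up([(241,464),(503,452),(247,437),(519,424),(168,167),(402,158)],4,(370,160))
M=np.array([[90,-65,50],[90,65,50],[90,-65,78],[90,65,78],[-90,-65,78],[-90,65,78.]])
print(*fit([("scene",M,us)],(475,326,.48)))
print(env.state()["qvel"].round(2), env.job_done())
E
```

```text
[4.68629937e+02 3.20555902e+02 4.51570257e-01] [0.67 1.45 0.66 1.39]
[4.72600102e+02 3.26423313e+02 4.66954999e-01] [0.64 0.8  0.23 1.13 0.78 1.02 0.38 0.45 0.09 0.45 0.45 0.13]
the job is handed in; nothing more can be done
[-0.61 -0.04  0.13  0.26 -0.11  0.16] None
```

The loaded tote is on the stand, centred and square, with both finials upright inside, and the job is handed in. I gripped it mid-bar at 45 N, carried it level and lowered it until it pressed on the stand with about 13 N. I then opened the fingers and moved the arm clear, at about 14 s of the 48 s allowed.

| Check after release | Tote centre relative to stand (mm) | Yaw relative to stand |
|---|---|---|
| Top camera | (-1, -2) | about 2° |
| Scene camera | (-3, 0) | about 0.3° |

Each row compares the tote and the stand within the same camera. The limits are 25 mm and 12°.

- **Camera disagreement:** the top and scene cameras differed by about 4–7 mm in absolute position, which is more than the stated 2 mm calibration. I aimed between them, and the wrist view at the tote agreed.
- **Set-down:** the first slow descent stopped just short of contact, so I crept down another 1.5 mm to touch.
- **Handing in:** the arm was still settling slightly, at under 1°/s, but well clear of everything.

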